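Set up two casting flasks

TASK

Make up the two casting sets from the stock on the bench: the green signet-ring wax, standing upright in the seat in the middle of the large dark grey rubber base, with the large steel flask over it; and the blue band-ring wax, upright in the seat of the small blue-grey rubber base, with the small steel flask over it. Each wax must be standing in its base before its flask is lowered round it, and each flask must end up fully home inside the lip of its base; do not press a flask on a wax and do not knock any wax over. The orange pendant wax, the round tin and the needle file are not needed: leave them where they are.

Things in the scene. Friction and masses are not known exactly. Their poses are not given: they have to be found in the camera images.
- base_large: Large sprue base, dark grey rubber, 82 mm across; lip 75 mm wide inside at its top, 63 at its foot. Fixed. Lip opens like a funnel, top 18 mm above bench; inside it a flat floor at 6 mm for the flask's rim; middle boss 14 mm high with a funnel seat in its top (29 mm wide at the mouth, 23 mm at its flat floor, 7 mm above bench) for a wax's 18 mm foot. Origin: centre of underside; z up.
- base_small: Small sprue base, blue-grey rubber, 70 mm across; lip 63 mm wide inside at its top, 51 at its foot. Fixed. Lip opens like a funnel, top 18 mm above bench; inside it a flat floor at 6 mm for the flask's rim; middle boss 14 mm high with a funnel seat in its top (29 mm wide at the mouth, 23 mm at its flat floor, 7 mm above bench) for a wax's 18 mm foot. Origin: centre of underside; z up.
- flask_large: Large casting flask: upright steel tube open at both ends, 60 mm outside, 55 mm inside, 62 mm tall, 0.2 kg, brown heat tint round its lower half. Grip it across the outside near the top. Origin: on the axis at its lower rim; z along the axis, up.
- flask_small: Small casting flask: upright steel tube open at both ends, 48 mm outside, 43 mm inside, 54 mm tall, 0.15 kg, brown heat tint round its lower half. Grip it across the outside near the top. Origin: on the axis at its lower rim; z along the axis, up.
- wax_signet: Green wax signet ring, 47 mm high with its foot. On a red 5 mm sprue rod over a red round foot 18 mm across (4 mm thick at its edge, tapering to the rod at 9 mm). Origin: centre of the foot's underside; z up. Ring 30 mm outside, 14 mm wide, on edge, centre 29 mm above the foot's underside, its axis along y; flat table 22 by 14 mm on top. Grip across y by its flat sides (14 mm).
- wax_band: Blue wax plain band ring, 40 mm high with its foot. On a red 5 mm sprue rod over a red round foot 18 mm across (4 mm thick at its edge, tapering to the rod at 9 mm). Origin: centre of the foot's underside; z up. Ring 26 mm outside, 12 mm wide, on edge, centre 27 mm above the foot's underside, its axis along y. Grip across y by its flat sides (12 mm).
- wax_pendant: Orange wax round pendant disc (30 mm across, 10 mm thick, on edge, small loop on top), 51 mm high with its foot; a spare. On a red 5 mm sprue rod over a red round foot 18 mm across (4 mm thick at its edge, tapering to the rod at 9 mm). Origin: centre of the foot's underside; z up. The disc's axis is y.
- flux_tin: Round grey metal tin, 57 mm across, 30 mm high; a bystander. Origin: centre of its underside. Beware above it: the fixed bench lamp's shade, 130 mm wide, hangs 0.5 m over the bench at about x 0.58, y -0.33; the lamp's elbow is at about x 0.73, y -0.07, 0.37 m up. Pass them low and near the robot, with the tool 0.16 m up or less at the far places.
- needle_file: Needle file with a wooden handle, lying on the bench, 186 mm long, 12 mm thick, its length along its y, handle to +y; a bystander. Origin: middle of its underside.

How it is judged (in metres and radians):
At the end, for the whole second after the job is handed in: Signet wax and large flask in the large base, band wax and small flask in the small base: waxes within 6 mm of centre, 0.15 rad of upright; flasks within 5 mm and 0.06 rad; all down on their floors to 2.5 mm, released, at rest (horizontal distance between wax_signet and base_large below 0.006 m and z of wax_signet in the frame of base_large below 0.0095 m and angle between each of wax_signet, wax_band's own z axis and vertical below 0.15 rad and linear speed of each of wax_signet, wax_band, flask_large, flask_small below 0.02 m/s and horizontal distance between wax_band and base_small below 0.006 m and z of wax_band in the frame of base_small below 0.0095 m and horizontal distance between flask_large and base_large below 0.005 m and z of flask_large in the frame of base_large below 0.0085 m and angle between each of flask_large, flask_small's own z axis and vertical below 0.06 rad and horizontal distance between flask_small and base_small below 0.005 m and z of flask_small in the frame of base_small below 0.0085 m); the robot touches nothing.
It fails at once if a flask is set on its base before its wax stands there ((horizontal distance between flask_large and base_large below 0.02 m and z of flask_large in the frame of base_large below 0.025 m and horizontal distance between wax_signet and base_large above 0.03 m) or (horizontal distance between flask_small and base_small below 0.02 m and z of flask_small in the frame of base_small below 0.025 m and horizontal distance between wax_band and base_small above 0.03 m)).
It fails at once if a flask is pressed on a wax with more than 6 N (contact force between any of flask_large, flask_small and wax_signet above 6 N or contact force between any of flask_large, flask_small and wax_band above 6 N or contact force between any of flask_large, flask_small and wax_pendant above 6 N).
It fails at once if a wax is knocked over (angle between any of wax_signet, wax_band, wax_pendant's own z axis and vertical above 1 rad).
It fails at once if the pendant wax, the tin or the file is moved by more than 25 mm (distance of any of wax_pendant, flux_tin, needle_file from where it was at the start of the episode above 0.025 m).
It also fails if it takes over 90 s, if anything falls off the work surface, if the arm or the gripper's body presses on something with over 40 N, if the wrist force passes 120 N, or if a joint passes its speed limit or range.

ROBOT

A 6-joint arm with a two-finger parallel gripper is mounted at the origin on a cart in front of the work surface, level with it; the furniture and walls round the work are solid. World frame = base frame: x ahead of the robot, y to its left, z up, the work surface at z = 0. Lengths are in m, angles in degrees, forces in N, time in s.
With the tool pointing down it reaches from about 0.325 to 0.9 m from the base axis. Payload 6.1 kg.
Tool frame: the origin (TCP) lies at the very end of the fingers, on their centre line; the grasp point (between the pads) lies 19 mm behind it; z points along the fingers, y is the line along which they close (so a half turn about z gives the same grasp; the last joint's range is limited). The gripper opens to 85 mm and grips with 20 to 120 N. Pads are 22 mm wide; open, the fingers measure 114 mm over their backs; the gripper's body (76 mm by 85 mm) begins 54 mm behind the grasp point. The pads swing forward as they close: fully open they stand 13 mm farther back than shut.
Start: joints at [58.493, 12.628, 87.462, -0, 79.91, -7.225], TCP at [0.257, 0.57, 0.231] pointing down, gripper open.
Joint ranges: [-170.65, 170.65], [-52.31, 119.04], [5.05, 147.46], [-71.25, 251.25], [11.57, 151.72], [-153.62, 153.62]. Speed limits (degrees/s): [147.25, 147.25, 172.46, 180, 180, 180].

INTERFACE

Orientations are given as a 3x3 rotation matrix whose columns are the frame's x, y, z axes.
In Python, from plant import telemetry, optics, manip gives the robot as it stands. The module is installed in compiled form; this text tells all that it offers.
- The arm moves only by the tool step_arm, never from a script. Its argument "moves" is text: rows parted by semicolons, each of 7 numbers parted by spaces: the shift along the tool's x, y, z as a fraction of full scale, then the turn, a rotation vector about the tool's x, y, z as a fraction of full scale, then the closure, from 0 (fully open) to 1 (shut). A call has 1 to 8 rows; each row shifts and turns the commanded pose from where the row before left it, along the tool's axes as they then stand; what a row does not reach is not made up. Full scale, the value 1, is 0.2 m for a shift and 0.5 rad for a turn. A row lasts 1/8 s, in which the tool goes at most 62.5 mm and 10.7 degrees, less where a joint would pass 70% of its speed; a pose out of reach is approached as far as the arm can. A call with a number of a shift or a turn outside -1 to 1 is refused whole. A call with a gripper value outside its range is refused whole. The fingers move at their own pace and stop on an object; "force" is the grip in N (left out, the last holds). Time passes only in rows, so rows that do not move let the fingers close. It gives the time, the measured TCP pose, the force, the opening and the grip force at its end, in the units of the state.
- telemetry.read_state(): the state, without advancing time (a new reading comes with each control period).
- optics.read_camera(name): name is "scene" or "top" or "wrist"; returns (picture, depth): 400x640x3 uint8, blue, green, red; 400x640 float32, m along the optical axis (not along the pixel's ray), 0 where there is no reading.
- optics.get_calibration(name): a dict with "mtx" (3x3 intrinsics, pixels), "R" (3x3) and "t" (3): a world point X has camera coordinates R X + t; the wrist camera has in their place "hand_eye" (4x4, takes a point from camera to tool coordinates, whose origin is the TCP and whose axes are the flange's). Camera axes: x right, y down, z forward; pixel columns grow to the right and rows downward; lengths in m; the calibration is good to about 2 mm. A picture is of the moment at which its call begins: read the wrist's pose just before it. get_calibration takes no time and is no camera call.
- manip.close_job(): hands the job in; it is judged then, once.
Trained networks look in the newest picture that a camera, given by its name, has taken for a name from the list of things; names that differ only in an ending like _2 or _b are one class to them, and where a whole thing is asked for, a point or a joint stands for the part that bears it (a point fixed in the world has none). Each returns a list of dicts, best first, with "score" (0 to 1); they miss things now and then, are a little off and sometimes report something else, mostly with a low value. They report only what shows in the picture. A call takes as long as a camera call.
- optics.find_in(query, camera): "centre" ([row, column] as shares, 0 to 1, of the picture: columns of its width, rows of its height, amid what is visible of it).
- optics.outline_of(query, camera): "region" (400x640 bool, what is visible of it) and "centre" ([row, column] as shares, 0 to 1, of the picture: columns of its width, rows of its height, amid what is visible of it).
The state is a dict: "time": time; "q": joint angles; "qvel": joint speeds; "joint_efforts": joint torques, N m; "eef_pos": TCP position; "eef_rot": TCP orientation; "wrist_force": force on the tool from outside, world axes, zero at the start; "moment": the same for the moment, N m; "gripper_width": opening from 0.0 (shut) to 1.0 (fully open); "grip_force": force on a finger pad.
Only numpy, scipy, OpenCV 4.12 (cv2) and the standard library are available. Lean on these libraries where they do the work, as an engineer would, in place of code of your own. Each camera call takes 0.05 s, during which the arm holds its last target. There are 200 camera calls.

## Working session

There is one attempt and no reset: what is moved stays moved. The work goes in short steps, Python scripts to look and compute and a tool call to move; the robot and the scene stay as the last step left them, time stands still between calls to the robot, and variables do not carry over. Pictures are saved under pics/ and viewed, at most 19 in all, crops included, and the job is handed in when it is done.

Besides the shell and the picture viewer there is one more tool, called after "Emit:" as name(argument=value, ...), one argument or row to a line, values as JSON. step_arm: Moves the arm, as the interface text tells. Its arguments: {"type":"object","properties":{"moves":{"type":"string"},"force":{"type":"number"}},"required":["moves"]}

```bash
mkdir -p pics; ls; cat > h.py <<'E'
import numpy as np, cv2
from plant import telemetry, optics, manip
def shot(name):
    s=telemetry.read_state(); p,d=optics.read_camera(name); return s,p,d
def toworld(cam,d,rows,cols,s=None):
    c=optics.get_calibration(cam); K=c['mtx']; z=d[rows,cols]
    P=np.stack([(cols-K[0,2])/K[0,0]*z,(rows-K[1,2])/K[1,1]*z,z],-1)
    if cam=='wrist':
        H=np.array(c['hand_eye']); P=P@H[:3,:3].T+H[:3,3]
        return P@np.array(s['eef_rot']).T+np.array(s['eef_pos'])
    return (P-np.array(c['t']))@np.array(c['R'])
E
python3 - <<'E'
from h import *
s=telemetry.read_state(); print({k:np.round(v,3).tolist() for k,v in s.items()})
for n in ['scene','top','wrist']:
    c=optics.get_calibration(n); print(n,{k:np.round(v,3).tolist() for k,v in c.items()})
    if n!='wrist':
        s,p,d=shot(n); cv2.imwrite(f'pics/{n}0.png',p); np.save(f'{n}0.npy',d)
        for q in ['base_large','base_small','flask_large','flask_small','wax_signet','wax_band','wax_pendant','flux_tin','needle_file']:
            for r in optics.outline_of(q,n)[:2]:
                rr,cc=np.nonzero(r['region']); ok=d[rr,cc]>0; rr=rr[ok];cc=cc[ok]
                if len(rr)==0: continue
                P=toworld(n,d,rr,cc)
                print(q,round(r['score'],2),np.round([r['centre'][0]*400,r['centre'][1]*640]),len(rr),'med',np.round(np.median(P,0),3),'lo',np.round(np.percentile(P,2,axis=0),3),'hi',np.round(np.percentile(P,98,axis=0),3))
E
```

```text
pics
{'time': 0.0, 'q': [58.494, 12.676, 87.526, -0.0, 79.909, -7.224], 'qvel': [-0.017, 0.063, -0.102, -0.031, -0.026, -0.014], 'joint_efforts': [0.0, -49.687, -38.941, -0.0, 0.011, 0.0], 'eef_pos': [0.257, 0.569, 0.23], 'eef_rot': [[-0.912, 0.411, -0.001], [0.411, 0.912, -0.002], [0.0, -0.002, -1.0]], 'wrist_force': [-0.867, -0.43, 0.144], 'moment': [0.035, 0.004, -0.045], 'grip_force': 0.0, 'gripper_width': 1.006}
scene {'mtx': [[443.358, 0.0, 309.603], [0.0, 443.358, 200.242], [0.0, 0.0, 1.0]], 'R': [[-0.777, -0.629, 0.011], [-0.283, 0.334, -0.899], [0.562, -0.702, -0.438]], 't': [0.347, 0.231, 0.457]}
base_small 0.75 [211. 270.] 605 med [ 0.602 -0.075  0.012] lo [ 0.571 -0.106  0.001] hi [ 0.628 -0.039  0.019]
flask_large 0.91 [266. 238.] 2330 med [0.484 0.118 0.039] lo [0.465 0.081 0.   ] hi [0.524 0.139 0.062]
flask_small 0.57 [242. 284.] 1168 med [0.494 0.004 0.035] lo [ 0.48  -0.028  0.002] hi [0.526 0.018 0.054]
wax_signet 0.7 [191. 313.] 253 med [ 0.589 -0.177  0.027] lo [ 0.575 -0.232 -0.   ] hi [ 0.628 -0.17   0.048]
wax_signet 0.55 [265. 236.] 2243 med [0.484 0.118 0.04
[... 1378 characters left out ...]
  0.046] lo [ 0.574 -0.189  0.002] hi [ 0.603 -0.172  0.051]
wax_band 0.61 [251. 247.] 78 med [0.43  0.032 0.037] lo [0.42  0.026 0.001] hi [0.441 0.04  0.042]
wax_band 0.35 [194. 439.] 220 med [ 0.571 -0.429  0.01 ] lo [ 0.553 -0.464 -0.001] hi [ 0.593 -0.388  0.014]
flux_tin 0.62 [175. 371.] 457 med [ 0.61  -0.259  0.029] lo [ 0.585 -0.285  0.006] hi [ 0.635 -0.233  0.033]
needle_file 0.49 [193. 437.] 189 med [ 0.574 -0.42   0.011] lo [ 0.554 -0.462  0.004] hi [ 0.611 -0.345  0.014]
wrist {'mtx': [[291.127, 0.0, 318.704], [0.0, 291.127, 201.498], [0.0, 0.0, 1.0]], 'hand_eye': [[-0.001, -0.955, -0.298, 0.074], [1.0, -0.001, -0.0, -0.001], [0.0, -0.298, 0.955, -0.142], [0.0, 0.0, 0.0, 1.0]]}
```

```bash
python3 - <<'E'
import cv2
a=cv2.imread('pics/top0.png')[140:280,180:460]; b=cv2.imread('pics/scene0.png')[150:310,190:430]
cv2.imwrite('pics/top0c.png',cv2.resize(a,(800,400),interpolation=cv2.INTER_CUBIC)); cv2.imwrite('pics/scene0c.png',cv2.resize(b,(800,533),interpolation=cv2.INTER_CUBIC))
E
```

```text
(no output)
```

View pics/top0c.png

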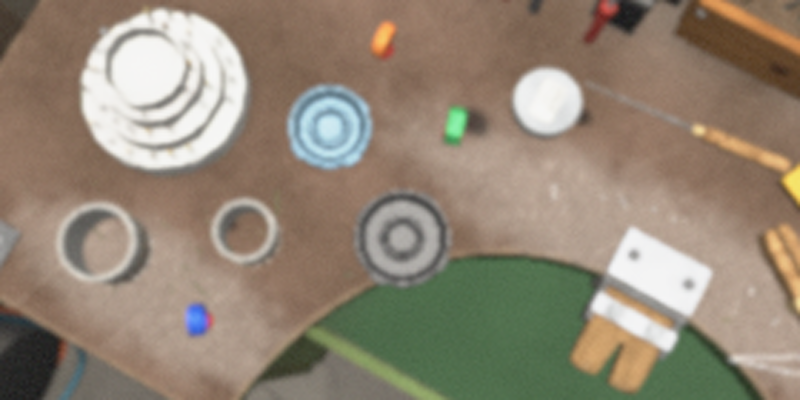

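View pics/scene0c.png

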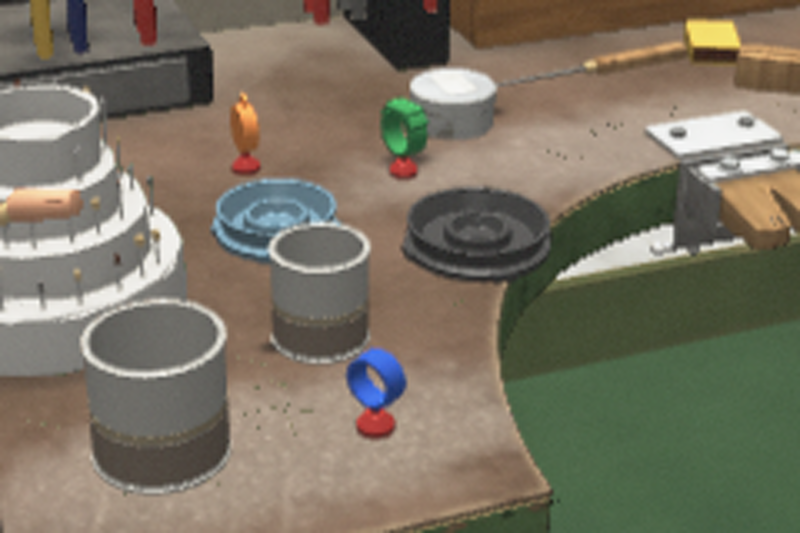

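Everything shows: flasks at left, the blue band wax near the bench edge, the green signet wax right of centre near the tin. A white tiered stand is at the far left.

```bash
cat >> h.py <<'E'
def plan(pos,yaw=None,s=None):
    """total tool-frame shift (fraction units) after turn; yaw = direction (deg) of tool y axis, mod 180"""
    s=s or telemetry.read_state(); R=np.array(s['eef_rot']); p=np.array(s['eef_pos'])
    cur=np.degrees(np.arctan2(R[1,1],R[0,1])); dy=0
    if yaw is not None: dy=(yaw-cur+90)%180-90
    rz=-np.radians(dy)  # tool z is down
    R2=R@cv2.Rodrigues(np.array([0,0,rz]))[0]
    # levelling error
    zt=R2.T@np.array([0,0,-1.]); tilt=np.cross([0,0,1.],zt)
    print('p',np.round(p,4),'yaw_y',round(cur,1),'q6',round(s['q'][5],1),'turn rz frac',round(rz/.5,3),'tilt frac',np.round(tilt/.5,4)[:2],'shift frac after turn',np.round(R2.T@(np.array(pos)-p)/.2,3))
E
python3 - <<'E'
from h import *
for n in ['top','scene']:
    d=np.load(n+'0.npy'); rr,cc=np.mgrid[0:400,0:640]; rr=rr[d>0];cc=cc[d>0]
    P=toworld(n,d,rr,cc)
    for nm,c in [('band',(.432,.033)),('signet',(.589,-.18)),('pend',(.668,-.116))]:
        m=(np.hypot(P[:,0]-c[0],P[:,1]-c[1])<.03)&(P[:,2]>.018)&(P[:,2]<.07); Q=P[m][:,:2]; w,v=np.linalg.eigh(np.cov(Q.T))
        print(n,nm,m.sum(),Q.mean(0).round(4),'mid',((Q.max(0)+Q.min(0))/2).round(4),'long dir deg',np.degrees(np.arctan2(v[1,1],v[0,1])).round(1),np.sqrt(w).round(4))
    m=(P[:,2]>.07)&(P[:,0]>.3)&(P[:,0]<.8)&(abs(P[:,1])<.4)
    for i in np.arange(.3,.8,.1):
        for j in np.arange(-.4,.4,.1):
            k=m&(P[:,0]>=i)&(P[:,0]<i+.1)&(P[:,1]>=j)&(P[:,1]<j+.1)
            if k.sum()>3: print('ob',i.round(1),j.round(1),P[k,2].max().round(2),end='; ')
    print()
plan((.43,.033,.2),0)
E
```

```text
top band 73 [0.4324 0.0332] mid [0.4323 0.0342] long dir deg -176.7 [0.0037 0.0071]
top signet 80 [ 0.5876 -0.1797] mid [ 0.5886 -0.1802] long dir deg 165.1 [0.0041 0.0092]
top pend 62 [ 0.6642 -0.1208] mid [ 0.6666 -0.1205] long dir deg 148.7 [0.0032 0.008 ]
ob 0.3 0.2 0.21; ob 0.4 -0.4 0.67; ob 0.4 -0.3 0.66; ob 0.4 0.2 0.22; ob 0.5 -0.4 0.7; ob 0.5 -0.3 0.7; ob 0.5 -0.2 0.69; ob 0.5 -0.1 0.63; ob 0.5 -0.0 0.12; ob 0.6 -0.4 0.54; ob 0.6 -0.3 0.61; ob 0.6 -0.2 0.64; ob 0.6 -0.0 0.12; ob 0.6 0.1 0.09; ob 0.6 0.3 0.23; ob 0.7 -0.4 0.4; ob 0.7 -0.3 0.4; ob 0.7 -0.2 0.46; ob 0.7 -0.1 0.43; ob 0.7 -0.0 0.27; ob 0.7 0.3 0.39; 
scene band 193 [0.4323 0.0358] mid [0.433  0.0346] long dir deg -175.3 [0.0039 0.0085]
scene signet 181 [ 0.5884 -0.1773] mid [ 0.5903 -0.1788] long dir deg 168.7 [0.0043 0.0106]
scene pend 104 [ 0.6635 -0.1164] mid [ 0.6679 -0.1167] long dir deg 164.0 [0.0029 0.0077]
ob 0.3 0.2 0.21; ob 0.4 0.2 0.21; ob 0.5 -0.0 0.11; ob 0.6 -0.4 0.37; ob 0.6 -0.3 0.37; ob 0.6 -0.2 0.27; ob 0.6 -0.0 0.12; ob 0.6 0.1 0.09; ob 0.7 -0.4 0.37; ob 0.7 -0.3 0.37; ob 0.7 -0.2 0.38; ob 0.7 -0.1 0.38; ob 0.7 -0.0 0.27; 
p [0.257  0.5697 0.2313] yaw_y 65.7 q6 -7.2 turn rz frac 2.294 tilt frac [-0.  0.] shift frac after turn [-2.683  0.865  0.157]
```

View pics/top0.png

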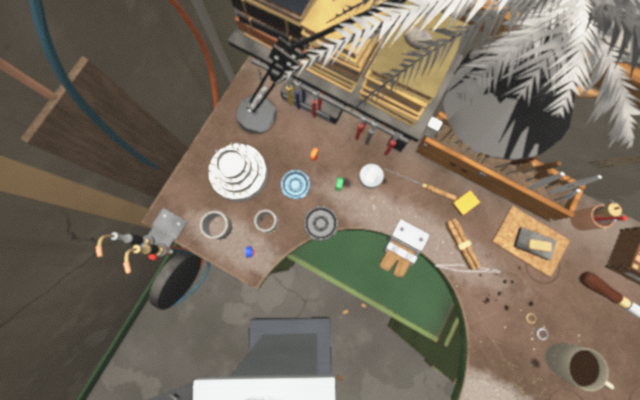

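View pics/scene0.png

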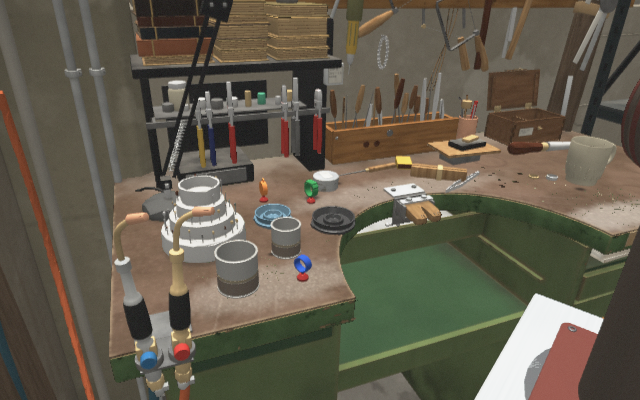

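```bash
python3 - <<'E'
from h import *
for n in ['top','scene']:
    d=np.load(n+'0.npy'); rr,cc=np.mgrid[0:400,0:640]; rr=rr[d>0];cc=cc[d>0]
    P=toworld(n,d,rr,cc)
    for b in [(.25,.55,.15,.4),(.5,.8,-.02,.25)]:
        m=(P[:,2]>.07)&(P[:,2]<.4)&(P[:,0]>b[0])&(P[:,0]<b[1])&(P[:,1]>b[2])&(P[:,1]<b[3])
        if m.sum(): print(n,b,m.sum(),P[m].min(0).round(3),P[m].max(0).round(3),'pix',rr[m].min(),rr[m].max(),cc[m].min(),cc[m].max())
E
```

```text
top (0.25, 0.55, 0.15, 0.4) 662 [0.391 0.218 0.07 ] [0.473 0.29  0.215] pix 233 273 96 156
top (0.5, 0.8, -0.02, 0.25) 1417 [ 0.578 -0.02   0.07 ] [0.8   0.112 0.272] pix 49 187 213 266
scene (0.25, 0.55, 0.15, 0.4) 3156 [0.391 0.218 0.07 ] [0.471 0.294 0.213] pix 207 326 113 214
scene (0.5, 0.8, -0.02, 0.25) 2574 [ 0.578 -0.02   0.07 ] [0.8   0.112 0.268] pix 67 221 153 229
```

The extra obstacles are the torches at x 0.39–0.47, y 0.22–0.29, up to z 0.21, and the white stand beyond x 0.55, y about 0.07. I'll come in near the robot and pass the torches on the inside.

Emit:
step_arm(
  moves="0 0 -0.1 0 0 -0.33 0; 0 0 -0.05 0 0 -0.33 0; 0 0 0 0 0 -0.33 0; -0.02 -0.27 0 0 0 0 0; -0.02 -0.27 0 0 0 0 0; -0.02 -0.27 0 0 0 0 0; -0.02 -0.27 0 0 0 0 0; -0.02 -0.27 0 0 0 0 0",
  force=30,
)

```text
time: 2.0
eef_pos: [0.2962, 0.3002, 0.2615]
eef_rot: [[-0.997, -0.072, 0.001], [-0.072, 0.997, 0.0], [-0.001, 0.0, -1.0]]
wrist_force: [1.1, -0.6, 0.5]
gripper_width: 1.004
grip_force: 0.0
```

Emit:
step_arm(
  moves="-0.02 -0.27 0 0 0 0 0; -0.02 -0.27 0 0 0 0 0; -0.02 -0.27 0 0 0 0 0; -0.2 -0.2 0.2 0 0 0 0; -0.2 -0.2 0.1 0 0 0 0; -0.2 0 0.1 0 0 0 0; 0 0 0 0 0 0 0; 0 0 0 0 0 0 0",
)

```text
time: 3.0
eef_pos: [0.4404, 0.0735, 0.1853]
eef_rot: [[-0.997, -0.071, -0.001], [-0.071, 0.997, 0.0], [0.001, 0.0, -1.0]]
wrist_force: [-0.3, -0.3, 1.7]
gripper_width: 0.998
grip_force: 0.0
```

```bash
cat >> h.py <<'E'
def pts(cam):
    s,p,d=shot(cam); rr,cc=np.nonzero(d>0); return s,p,toworld(cam,d,rr,cc)
def ringpose(P,c,zlo=.018,zhi=.07,r=.03):
    m=(np.hypot(P[:,0]-c[0],P[:,1]-c[1])<r)&(P[:,2]>zlo)&(P[:,2]<zhi); Q=P[m]
    top=Q[Q[:,2]>Q[:,2].max()-.006]
    o=cv2.minAreaRect((Q[:,:2]*1000).astype(np.float32)); o2=cv2.minAreaRect((top[:,:2]*1000).astype(np.float32))
    w,v=np.linalg.eigh(np.cov(Q[:,:2].T))
    print(m.sum(),'mean',Q.mean(0).round(4),'top',top.mean(0).round(4),'zmax',Q[:,2].max().round(4),'pca',np.degrees(np.arctan2(v[1,1],v[0,1])).round(1),'rect',np.round(o[0],1),np.round(o[1],1),round(o[2],1),'rtop',np.round(o2[0],1),np.round(o2[1],1),round(o2[2],1))
def circ(P,c,r,zlo,zhi,tol=.006):
    from scipy.optimize import least_squares
    c=np.array(c,float)
    for t in (tol*1.5,tol,tol*.7):
        e=np.hypot(P[:,0]-c[0],P[:,1]-c[1]); m=(P[:,2]>zlo)&(P[:,2]<zhi)&(abs(e-r)<t); Q=P[m]
        c=least_squares(lambda a:np.hypot(Q[:,0]-a[0],Q[:,1]-a[1])-r,c,loss='soft_l1',f_scale=.001).x
    print('circ',m.sum(),c.round(4),'z',np.median(Q[:,2]).round(4),'rmean',np.hypot(*(Q[:,:2]-c).T).mean().round(4)); return c
E
python3 - <<'E'
from h import *
s,p,P=pts('wrist'); cv2.imwrite('pics/w1.png',p)
print(s['time'],np.round(s['wrist_force'],1))
ringpose(P,(.432,.034))
circ(P,(.495,.109),.02875,.055,.07); circ(P,(.503,-.003),.02275,.047,.06)
circ(P,(.498,-.135),.039,.014,.022)
plan((.432,.034,.1),94)
E
```

```text
Traceback (most recent call last):
  File "h.py", line 23, in pts
    s,p,d=shot(cam); rr,cc=np.nonzero(d>0); return s,p,toworld(cam,d,rr,cc)
                                                       ~~~~~~~^^^^^^^^^^^^^
  File "h.py", line 10, in toworld
    return P@np.array(s['eef_rot']).T+np.array(s['eef_pos'])
                      ~^^^^^^^^^^^
TypeError: 'NoneType' object is not subscriptable
```

```bash
sed -i 's/return s,p,toworld(cam,d,rr,cc)/return s,p,toworld(cam,d,rr,cc,s)/' h.py
python3 - <<'E'
from h import *
s,p,P=pts('wrist'); cv2.imwrite('pics/w1.png',p)
print(s['time'],np.round(s['wrist_force'],1))
ringpose(P,(.432,.034))
circ(P,(.495,.109),.02875,.055,.07); circ(P,(.503,-.003),.02275,.047,.06)
try: circ(P,(.498,-.135),.039,.014,.022)
except Exception as e: print(e)
plan((.432,.034,.1),94)
E
```

```text
3.05 [0.5 0.4 0.3]
298 mean [0.4336 0.0336 0.0357] top [0.435  0.0335 0.038 ] zmax 0.041 pca -176.5 rect [435.   33.2] [24.2 11.9] 1.9 rtop [435.   33.4] [19.9 11.5] 1.7
circ 754 [0.4964 0.1075] z 0.0607 rmean 0.0289
circ 509 [ 0.5048 -0.0072] z 0.0527 rmean 0.0229
circ 844 [ 0.5017 -0.135 ] z 0.017 rmean 0.038
p [0.4407 0.0738 0.1863] yaw_y 94.1 q6 -94.8 turn rz frac 0.005 tilt frac [-0.0003  0.0034] shift frac after turn [ 0.058 -0.195  0.431]
```

View pics/w1.png

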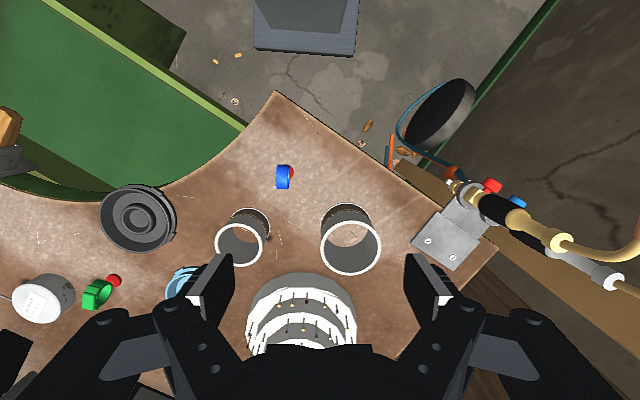

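The blue ring shows centred at pixel (177,283), ring plane nearly along x, clear of both flasks (rims near (245,240) and (248,350)).

Emit:
step_arm(
  moves="0.045 -0.2 0.2 0 0 0.02 0.4; 0 0 0.2 0 0 0 0.4; 0 0 0.2 0 0 0 0.4; 0 0 0.15 0 0 0 0.4; 0 0 0.11 0 0 0 0.4; 0 0 0 0 0 0 0.4; 0 0 0 0 0 0 0.4",
)

```text
time: 3.98
eef_pos: [0.4358, 0.0331, 0.0149]
eef_rot: [[-0.998, -0.062, 0.003], [-0.062, 0.998, -0.0], [-0.003, -0.0, -1.0]]
wrist_force: [0.6, 0.2, 1.0]
gripper_width: 0.597
grip_force: 0.0
```

```bash
python3 - <<'E'
from h import *
s,p,P=pts('wrist'); cv2.imwrite('pics/w2.png',p)
print(s['gripper_width'],np.round(s['wrist_force'],1))
plan((.4345,.0333,.014),93)
ringpose(P,(.4345,.0335),r=.02)
E
```

```text
0.5965097724356513 [0.6 0.2 1. ]
p [0.4361 0.033  0.015 ] yaw_y 93.5 q6 -99.6 turn rz frac 0.019 tilt frac [-0.001   0.0064] shift frac after turn [0.008 0.002 0.005]
1323 mean [0.4307 0.0331 0.0357] top [0.4334 0.0331 0.038 ] zmax 0.0408 pca -179.1 rect [434.6  33.2] [24.8 12. ] 1.5 rtop [434.8  33.2] [21.2 11.9] 0.8
```

View pics/w2.png

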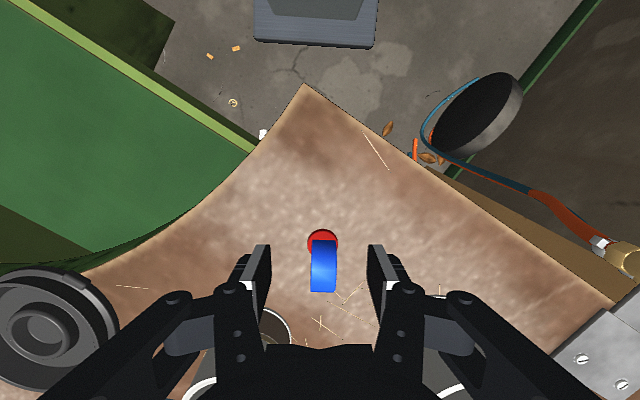

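The ring stands midway between the fingers (pixel (265,322)). I'll align slightly and close.

Emit:
step_arm(
  moves="0.005 0 0 0 0 0.07 0.6; 0 0 0 0 0 0 0.75; 0 0 0 0 0 0 0.85; 0 0 0 0 0 0 0.95; 0 0 0 0 0 0 1; 0 0 0 0 0 0 1; 0 0 0 0 0 0 1",
  force=20,
)

```text
time: 4.9
eef_pos: [0.434, 0.0328, 0.0135]
eef_rot: [[-1.0, -0.026, 0.0], [-0.026, 1.0, -0.0], [-0.0, -0.0, -1.0]]
wrist_force: [-1.4, 0.4, 5.3]
gripper_width: 0.132
grip_force: 20.7
```

Emit:
step_arm(
  moves="0 0 -0.1 0 0 0 1; 0 0 -0.2 0 0 0 1; 0 0 -0.2 0 0 0 1; 0 -0.2 -0.05 0 0 0 1; 0 -0.1 0 0 0 0 1; 0 0 0 0 0 0 1; 0 0 0 0 0 0 1",
)

```text
time: 5.78
eef_pos: [0.4349, -0.0267, 0.1227]
eef_rot: [[-1.0, -0.026, -0.001], [-0.026, 1.0, 0.001], [0.001, 0.001, -1.0]]
wrist_force: [-0.0, 0.7, -0.7]
gripper_width: 0.137
grip_force: 20.0
```

```bash
python3 - <<'E'
from h import *
s,p,P=pts('wrist'); cv2.imwrite('pics/w3.png',p)
print(s['time'],s['gripper_width'],s['grip_force'],np.round(s['wrist_force'],1))
R=np.array(s['eef_rot']);Q=(P-np.array(s['eef_pos']))@R
m=(abs(Q[:,0])<.02)&(abs(Q[:,1])<.012)&(Q[:,2]>-.03)&(Q[:,2]<.03)
Q=Q[m]; print(m.sum(),Q.min(0).round(4),Q.max(0).round(4))
for n in ['wrist','top','scene']:
    if n!='wrist': s,p,P=pts(n)
    try:
        circ(P,(.498,-.135),.038,.014,.022,.004); circ(P,(.598,-.075),.0325,.014,.022,.004)
    except Exception as e: print(n,e)
plan((.597,-.075,.12),91)
E
```

```text
5.775 0.136753604330879 20.04534980706069 [-0.   0.7 -0.7]
2245 [-0.0133 -0.012  -0.03  ] [0.0117 0.012  0.0132]
circ 943 [ 0.5015 -0.1354] z 0.017 rmean 0.038
circ 21 [ 0.595  -0.0754] z 0.0175 rmean 0.0325
circ 192 [ 0.499  -0.1346] z 0.0182 rmean 0.0377
circ 140 [ 0.5958 -0.0739] z 0.0182 rmean 0.0319
circ 237 [ 0.4998 -0.1337] z 0.0167 rmean 0.0381
circ 155 [ 0.5963 -0.0724] z 0.0168 rmean 0.0323
p [ 0.435  -0.0264  0.1228] yaw_y 91.6 q6 -105.4 turn rz frac 0.019 tilt frac [ 0.0008 -0.0015] shift frac after turn [-0.805 -0.257  0.013]
```

View pics/w3.png

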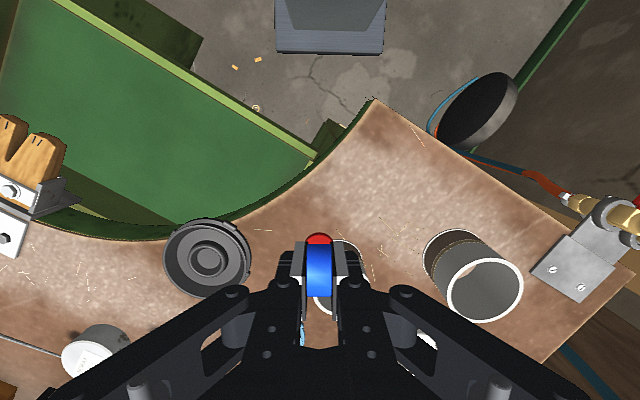

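The wax is held upright (ring at (270,318), red foot at (240,318)). Next I move past the small base so the wrist camera sees it.

Emit:
step_arm(
  moves="-0.2 -0.06 -0.02 0 0 0 1; -0.2 -0.06 -0.02 0 0 0 1; -0.2 -0.06 0 0 0 0 1; -0.2 -0.06 0 0 0 0 1; -0.2 -0.06 0 0 0 0 1; 0 0 0 0 0 0 1; 0 0 0 0 0 0 1",
)

```text
time: 6.8
eef_pos: [0.6358, -0.081, 0.1303]
eef_rot: [[-1.0, -0.027, -0.002], [-0.027, 1.0, 0.001], [0.002, 0.001, -1.0]]
wrist_force: [0.0, -0.0, 0.6]
gripper_width: 0.135
grip_force: 20.0
```

```bash
python3 - <<'E'
from h import *
s,p,P=pts('wrist'); cv2.imwrite('pics/w4.png',p)
print(s['time'],s['gripper_width'],s['grip_force'],np.round(s['wrist_force'],1))
for c,R,r in [((.498,-.135),.0375,.0145),((.596,-.074),.0315,.0145)]:
    circ(P,c,R+.001,.0155,.022,.004); circ(P,c,R+.0035,.003,.022,.003); circ(P,c,r+.002,.011,.016,.003)
ringpose(P,(.589,-.18))
plan((.596,-.074,.1),91.5)
E
```

```text
6.8 0.13503557100080602 20.039610524896716 [ 0.  -0.   0.6]
circ 1025 [ 0.5023 -0.1356] z 0.0172 rmean 0.0382
circ 960 [ 0.4984 -0.1337] z 0.0164 rmean 0.0408
circ 739 [ 0.5028 -0.1353] z 0.0131 rmean 0.0164
circ 973 [ 0.5994 -0.075 ] z 0.0171 rmean 0.0321
circ 590 [ 0.5947 -0.073 ] z 0.0163 rmean 0.0348
circ 506 [ 0.599  -0.0751] z 0.0132 rmean 0.0164
998 mean [ 0.5916 -0.179   0.0401] top [ 0.5915 -0.18    0.0458] zmax 0.0483 pca 169.1 rect [ 592.2 -180.8] [14.4 32.4] 78.1 rtop [ 591.9 -180.6] [14.1 26.6] 75.1
p [ 0.6357 -0.081   0.1307] yaw_y 91.5 q6 -105.9 turn rz frac 0.001 tilt frac [ 0.001  -0.0032] shift frac after turn [0.197 0.04  0.154]
```

View pics/w4.png

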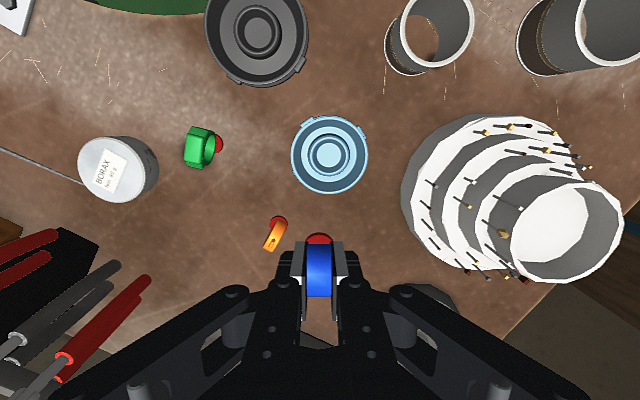

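The small base's seat is at pixel (155,329); the pendant stands at (235,275), clear of the hand. I move over the seat and lower.

Emit:
step_arm(
  moves="0.185 0.035 0 0 0 0 1; 0 0 0.15 0 0 0 1; 0 0 0.15 0 0 0 1; 0 0 0.12 0 0 0 1; 0 0 0 0 0 0 1; 0 0 0 0 0 0 1",
)

```text
time: 7.6
eef_pos: [0.6, -0.0758, 0.0486]
eef_rot: [[-1.0, -0.027, 0.001], [-0.027, 1.0, -0.0], [-0.001, -0.0, -1.0]]
wrist_force: [0.4, -1.7, -1.1]
gripper_width: 0.132
grip_force: 20.0
```

```bash
python3 - <<'E'
from h import *
s,p,P=pts('wrist'); cv2.imwrite('pics/w5.png',p)
print(s['wrist_force'].round(1) if hasattr(s['wrist_force'],'round') else s['wrist_force'])
circ(P,(.599,-.075),.0325,.0155,.022,.004); circ(P,(.599,-.075),.0165,.011,.016,.003)
ringpose(P,(.599,-.075),.045,.09,.014)
m=(np.hypot(P[:,0]-.599,P[:,1]+.075)<.016)
ringpose(P[m&(P[:,0]<.6)],(.595,-.075),.02,.036,.012)
plan((.5986,-.075,.0205),91.5)
E
```

```text
[ 0.4 -1.7 -1.1]
circ 1196 [ 0.5994 -0.0749] z 0.0173 rmean 0.0322
circ 671 [ 0.5988 -0.0749] z 0.0131 rmean 0.0164
2743 mean [ 0.5955 -0.0756  0.0735] top [ 0.5985 -0.0761  0.0857] zmax 0.09 pca 119.4 rect [600.3 -74.1] [24.2 25.4] 2.0 rtop [599.1 -77.4] [21.3 23.8] 80.2
14 mean [ 0.594  -0.078   0.0354] top [ 0.594  -0.078   0.0354] zmax 0.036 pca 93.6 rect [594.4 -77.8] [ 4.  14.5] 2.3 rtop [594.4 -77.8] [ 4.  14.5] 2.3
p [ 0.6005 -0.0759  0.049 ] yaw_y 91.5 q6 -106.2 turn rz frac 0.0 tilt frac [-0.0014  0.0048] shift frac after turn [0.01  0.005 0.142]
```

View pics/w5.png

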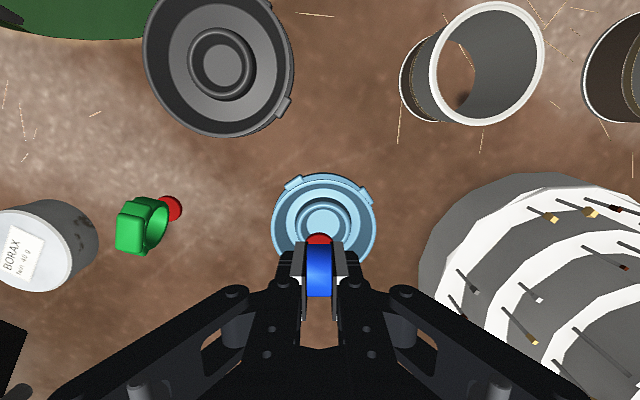

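The held wax hangs over the seat at (225,323). Lowering now.

Emit:
step_arm(
  moves="0.01 0.005 0.05 0 0 0 1; 0 0 0.04 0 0 0 1; 0 0 0.03 0 0 0 1; 0 0 0.018 0 0 0 1; 0 0 0 0 0 0 1; 0 0 0 0 0 0 1",
)

```text
time: 8.4
eef_pos: [0.5974, -0.0748, 0.0204]
eef_rot: [[-1.0, -0.026, -0.001], [-0.026, 1.0, 0.0], [0.001, 0.0, -1.0]]
wrist_force: [-5.2, 1.5, 8.0]
gripper_width: 0.137
grip_force: 21.1
```

Emit:
step_arm(
  moves="0 0 0 0 0 0 0.75; 0 0 0 0 0 0 0.65; 0 0 0 0 0 0 0.6; 0 0 0 0 0 0 0.6; 0 0 -0.1 0 0 0 0.6; 0 0 -0.2 0 0 0 0.6; 0 0 -0.2 0 0 0 0.6; -0.1 0 -0.1 0 0 0 0.6",
)

```text
time: 9.4
eef_pos: [0.6189, -0.0748, 0.1443]
eef_rot: [[-1.0, -0.026, 0.005], [-0.026, 1.0, -0.001], [-0.005, -0.001, -1.0]]
wrist_force: [-0.6, 0.3, -0.0]
gripper_width: 0.399
grip_force: 0.0
```

```bash
python3 - <<'E'
from h import *
s,p,P=pts('wrist'); cv2.imwrite('pics/w6.png',p[100:330,180:470])
print(s['eef_pos'],s['wrist_force'],s['gripper_width'])
circ(P,(.599,-.075),.0325,.0155,.022,.004)
ringpose(P,(.599,-.075),.02,.09,.022)
ringpose(P,(.589,-.18))
E
```

```text
[ 0.61885502 -0.07476209  0.14434479] [-0.59600221  0.31652322 -0.01773353] 0.39893652512611133
circ 834 [ 0.5992 -0.075 ] z 0.0172 rmean 0.0321
403 mean [ 0.5964 -0.0765  0.0433] top [ 0.5979 -0.0765  0.0449] zmax 0.0479 pca -178.6 rect [598.  -76.5] [23.6 11.3] 1.6 rtop [598.5 -76.4] [19.3 11.2] 1.1
845 mean [ 0.5912 -0.179   0.0401] top [ 0.5913 -0.18    0.0458] zmax 0.0482 pca 169.8 rect [ 592.2 -180.7] [13.9 31.9] 77.0 rtop [ 591.9 -180.6] [13.8 26.8] 78.1
```

View pics/w6.png

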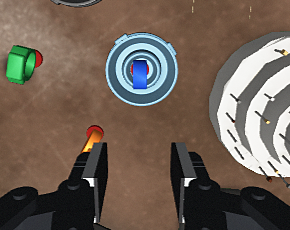

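The band wax stands upright in the small base, at (75,140) in the crop, 2 mm off centre. Next is the signet.

Emit:
step_arm(
  moves="0 0 0 0 0 0.227 0.6; 0 0 0 0 0 0.227 0.6; 0.01 -0.2 0 0 0 0 0.6; 0.01 -0.2 0 0 0 0 0.6; 0.006 -0.146 0 0 0 0 0.6; 0 0 0.2 0 0 0 0.6; 0 0 0 0 0 0 0.6; 0 0 0 0 0 0 0.6",
)

```text
time: 10.45
eef_pos: [0.591, -0.1801, 0.1006]
eef_rot: [[-0.98, 0.199, 0.0], [0.199, 0.98, -0.0], [-0.0, -0.0, -1.0]]
wrist_force: [0.3, -0.4, 0.9]
gripper_width: 0.402
grip_force: 0.0
```

```bash
python3 - <<'E'
from h import *
s,p,P=pts('wrist')
ringpose(P,(.592,-.181),.018,.055,.022)
plan((.592,-.1807,.0155),78.5)
E
```

```text
817 mean [ 0.5889 -0.1805  0.0439] top [ 0.5904 -0.1809  0.0458] zmax 0.048 pca 167.2 rect [ 592.  -181.1] [13.9 32.1] 77.8 rtop [ 591.9 -181. ] [13.8 27.3] 78.2
p [ 0.5916 -0.1803  0.1013] yaw_y 78.5 q6 -102.8 turn rz frac 0.001 tilt frac [-0.0009  0.0036] shift frac after turn [-0.002 -0.002  0.429]
```

Emit:
step_arm(
  moves="-0.002 -0.003 0.15 0 0 0 0.6; 0 0 0.15 0 0 0 0.6; 0 0 0.13 0 0 0 0.6; 0 0 0 0 0 0.01 0.7; 0 0 0 0 0 0 0.8; 0 0 0 0 0 0 0.9; 0 0 0 0 0 0 1; 0 0 0 0 0 0 1",
)

```text
time: 11.5
eef_pos: [0.5926, -0.1816, 0.0157]
eef_rot: [[-0.979, 0.204, 0.003], [0.204, 0.979, -0.001], [-0.003, -0.001, -1.0]]
wrist_force: [0.9, 1.3, 6.7]
gripper_width: 0.157
grip_force: 23.3
```

Emit:
step_arm(
  moves="0 0 0 0 0 0 1; 0 0 -0.1 0 0 0 1; 0 0 -0.2 0 0 0 1; 0 0 -0.2 0 0 0 1; 0 0 0 0 0 0 1; 0 0 0 0 0 0 1",
)

```text
time: 12.25
eef_pos: [0.5908, -0.181, 0.1141]
eef_rot: [[-0.979, 0.204, 0.0], [0.204, 0.979, -0.0], [-0.0, -0.0, -1.0]]
wrist_force: [-0.7, 0.6, -1.1]
gripper_width: 0.156
grip_force: 22.6
```

```bash
python3 - <<'E'
from h import *
s,p,P=pts('wrist'); cv2.imwrite('pics/w7.png',p)
circ(P,(.502,-.1355),.0385,.0155,.022,.004)
circ(P,(.502,-.1355),.0165,.011,.016,.003)
plan((.502,-.1355,.06),78.5)
E
```

```text
circ 1676 [ 0.5025 -0.136 ] z 0.0172 rmean 0.0381
circ 737 [ 0.5026 -0.1362] z 0.0131 rmean 0.0164
p [ 0.5902 -0.1807  0.113 ] yaw_y 78.2 q6 -102.5 turn rz frac -0.01 tilt frac [ 0.0005 -0.003 ] shift frac after turn [0.477 0.134 0.266]
```

View pics/w7.png

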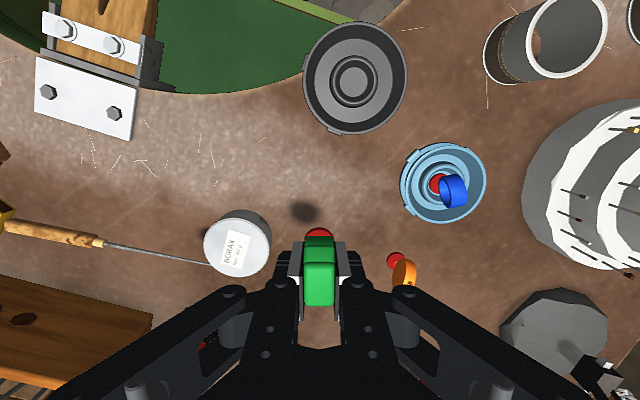

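The signet is held upright ((275,320)) and the large base's seat shows at (82,352); the band wax stands well at (188,447).

Emit:
step_arm(
  moves="0.16 0.044 0 0 0 0 1; 0.16 0.044 0 0 0 0 1; 0.154 0.043 0 0 0 0 1; 0 0 0.15 0 0 0 1; 0 0 0.16 0 0 0 1; 0 0 0 0 0 0 1; 0 0 0 0 0 0 1",
)

```text
time: 13.18
eef_pos: [0.5036, -0.136, 0.0518]
eef_rot: [[-0.979, 0.204, -0.001], [0.204, 0.979, 0.0], [0.001, 0.0, -1.0]]
wrist_force: [0.1, -0.2, -1.0]
gripper_width: 0.162
grip_force: 22.6
```

```bash
python3 - <<'E'
from h import *
s,p,P=pts('wrist'); 
circ(P,(.502,-.1355),.0385,.0155,.022,.004)
circ(P,(.502,-.1355),.0165,.011,.016,.003)
plan((.5025,-.1362,.0225),78.5)
E
```

```text
circ 1461 [ 0.5023 -0.1359] z 0.0172 rmean 0.0382
circ 681 [ 0.5017 -0.1358] z 0.0131 rmean 0.0164
p [ 0.5042 -0.1363  0.0525] yaw_y 78.2 q6 -102.0 turn rz frac -0.01 tilt frac [-0.0004  0.0018] shift frac after turn [ 0.009 -0.001  0.15 ]
```

Emit:
step_arm(
  moves="0.009 0.001 0.05 0 0 0 1; 0 0 0.05 0 0 0 1; 0 0 0.03 0 0 0 1; 0 0 0.017 0 0 0 1; 0 0 0 0 0 0 1; 0 0 0 0 0 0 1",
)

```text
time: 13.98
eef_pos: [0.5016, -0.1353, 0.0226]
eef_rot: [[-0.979, 0.204, -0.001], [0.204, 0.979, 0.0], [0.001, 0.0, -1.0]]
wrist_force: [-4.0, 1.0, 5.9]
gripper_width: 0.16
grip_force: 23.4
```

Emit:
step_arm(
  moves="0 0 0 0 0 0 0.75; 0 0 0 0 0 0 0.65; 0 0 0 0 0 0 0.6; 0 0 0 0 0 0 0.6; 0 0 -0.1 0 0 0 0.6; 0 0 -0.2 0 0 0 0.6; 0 0 -0.2 0 0 0 0.6; 0 0 -0.1 0 0 0 0.6",
)

```text
time: 14.98
eef_pos: [0.503, -0.136, 0.1449]
eef_rot: [[-0.979, 0.204, 0.003], [0.204, 0.979, -0.002], [-0.004, -0.001, -1.0]]
wrist_force: [0.3, 0.1, 0.3]
gripper_width: 0.402
grip_force: 0.0
```

```bash
python3 - <<'E'
from h import *
s,p,P=pts('wrist'); cv2.imwrite('pics/w8.png',p)
circ(P,(.502,-.1355),.0385,.0155,.022,.004)
ringpose(P,(.502,-.1355),.02,.09,.025)
circ(P,(.505,-.007),.02275,.047,.06)
circ(P,(.496,.1075),.02875,.055,.07)
plan((.505,-.007,.15),90)
E
```

```text
circ 925 [ 0.5022 -0.1359] z 0.0172 rmean 0.0381
613 mean [ 0.498  -0.136   0.0512] top [ 0.4999 -0.1364  0.0531] zmax 0.0559 pca 167.9 rect [ 500.3 -136.5] [14.  31.5] 78.3 rtop [ 500.6 -136.5] [13.7 24.1] 78.1
circ 1036 [ 0.5052 -0.0085] z 0.0526 rmean 0.0229
circ 1042 [0.4968 0.1065] z 0.0603 rmean 0.0287
p [ 0.5042 -0.1364  0.147 ] yaw_y 78.2 q6 -102.0 turn rz frac -0.411 tilt frac [-0.0053  0.012 ] shift frac after turn [-0.004  0.647 -0.017]
```

View pics/w8.png

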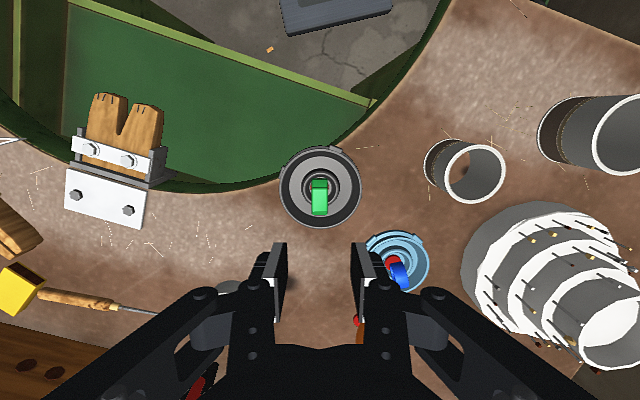

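Signet stands in the large base's seat at (190,320). Now the small flask at (172,475).

Emit:
step_arm(
  moves="0 0 0 0 0 -0.205 0; 0 0 0 0 0 -0.205 0; 0 0.16 0 0 0 0 0; 0 0.16 0 0 0 0 0; 0 0.16 0 0 0 0 0; 0 0.16 0 0 0 0 0; 0 0 0.1 0 0 0 0; 0 0 0 0 0 0 0",
)

```text
time: 16.02
eef_pos: [0.5002, -0.0068, 0.1201]
eef_rot: [[-1.0, -0.0, -0.004], [-0.0, 1.0, 0.001], [0.004, 0.001, -1.0]]
wrist_force: [-0.8, -0.3, -0.6]
gripper_width: 0.997
grip_force: 0.0
```

```bash
python3 - <<'E'
from h import *
s,p,P=pts('wrist')
c=circ(P,(.505,-.007),.02275,.047,.06)
circ(P,c,.02275,.047,.06,.003)
circ(P,c,.024,.01,.06,.003)
plan((c[0],c[1],.028),90)
E
```

```text
circ 965 [ 0.505  -0.0076] z 0.0527 rmean 0.0229
circ 934 [ 0.5049 -0.0076] z 0.0528 rmean 0.0228
circ 2148 [ 0.5036 -0.0076] z 0.0395 rmean 0.023
p [ 0.501  -0.0072  0.1211] yaw_y 90.0 q6 -99.8 turn rz frac -0.001 tilt frac [ 0.0007 -0.0051] shift frac after turn [-0.021 -0.002  0.466]
```

Emit:
step_arm(
  moves="-0.02 -0.002 0.15 0 0 0 0; 0 0 0.15 0 0 0 0; 0 0 0.165 0 0 0 0; 0 0 0 0 0 0 0.2; 0 0 0 0 0 0 0.4; 0 0 0 0 0 0 0.6; 0 0 0 0 0 0 0.7; 0 0 0 0 0 0 0.7",
  force=40,
)

```text
time: 17.08
eef_pos: [0.5077, -0.0082, 0.0313]
eef_rot: [[-1.0, 0.001, 0.004], [0.001, 1.0, -0.001], [-0.004, -0.001, -1.0]]
wrist_force: [-1.1, -0.1, 7.3]
gripper_width: 0.552
grip_force: 42.0
```

Emit:
step_arm(
  moves="0 0 -0.1 0 0 0 0.7; 0 0 -0.2 0 0 0 0.7; 0 0 -0.2 0 0 0 0.7; 0 0 -0.1 0 0 0 0.7; 0 0 0 0 0 0 0.7; 0 0 0 0 0 0 0.7",
)

```text
time: 17.82
eef_pos: [0.5052, -0.0077, 0.1482]
eef_rot: [[-1.0, 0.001, -0.001], [0.001, 1.0, 0.0], [0.001, 0.0, -1.0]]
wrist_force: [-0.9, 0.2, -1.9]
gripper_width: 0.549
grip_force: 41.9
```

```bash
cat >> h.py <<'E'
def held(s,P,r,zc=-.026):
    R=np.array(s['eef_rot']); Q=(P-np.array(s['eef_pos']))@R
    m=(np.hypot(Q[:,0],Q[:,1])<.036)&(Q[:,2]<-.015)&(Q[:,2]>-.04)
    z=Q[m,2]; print('rim z pct',np.percentile(z,[1,5,20]).round(4))
    circ(Q,(0,0),r,np.percentile(z,1)-.003,np.percentile(z,1)+.006,.005)
    return Q
E
python3 - <<'E'
from h import *
s,p,P=pts('wrist'); cv2.imwrite('pics/w9.png',p)
held(s,P,.02275)
ringpose(P,(.599,-.076),.02,.05,.022)
circ(P,(.5992,-.075),.0325,.0155,.022,.004)
plan((.5985,-.0755,.15),90)
E
```

```text
rim z pct [-0.0398 -0.0393 -0.0323]
circ 702 [ 0.0015 -0.0013] z -0.0392 rmean 0.0247Traceback (most recent call last):
  File "<stdin>", line 4, in <module>
  File "h.py", line 26, in ringpose
    top=Q[Q[:,2]>Q[:,2].max()-.006]
                 ~~~~~~~~~~^^
    return umr_maximum(a, axis, None, out, keepdims, initial, where)
ValueError: zero-size array to reduction operation maximum which has no identity
```

View pics/w9.png

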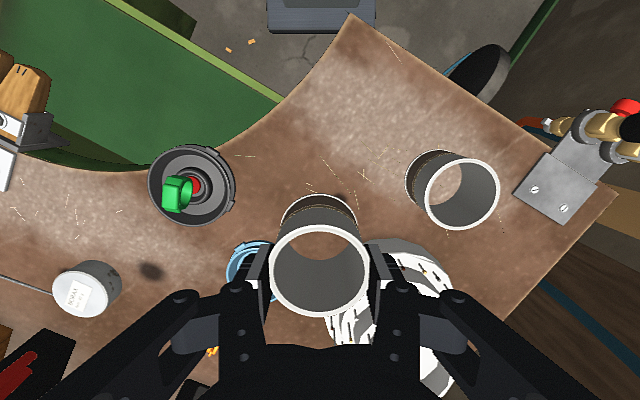

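The small flask is held squarely (rim centre (270,320)); the bases are at lower left.

```bash
python3 - <<'E'
from h import *
s,p,P=pts('wrist')
R=np.array(s['eef_rot']); Q=(P-np.array(s['eef_pos']))@R
m=(np.hypot(Q[:,0],Q[:,1])<.026)&(abs(Q[:,1])<.02)&(Q[:,2]<-.01)&(Q[:,2]>-.035)
h,e=np.histogram(Q[m,2],25); print(list(zip((e*1000).round(1),h)))
for lo in (-.027,-.025,-.023): circ(Q,(0,0),.02275,lo-.001,lo+.003,.004)
plan((.5985,-.0755,.15),90)
E
```

```text
[(np.float64(-23.8), np.int64(13)), (np.float64(-23.3), np.int64(43)), (np.float64(-22.7), np.int64(205)), (np.float64(-22.2), np.int64(422)), (np.float64(-21.6), np.int64(419)), (np.float64(-21.1), np.int64(219)), (np.float64(-20.5), np.int64(118)), (np.float64(-20.0), np.int64(72)), (np.float64(-19.4), np.int64(78)), (np.float64(-18.9), np.int64(78)), (np.float64(-18.3), np.int64(70)), (np.float64(-17.7), np.int64(62)), (np.float64(-17.2), np.int64(79)), (np.float64(-16.6), np.int64(83)), (np.float64(-16.1), np.int64(86)), (np.float64(-15.5), np.int64(83)), (np.float64(-15.0), np.int64(93)), (np.float64(-14.4), np.int64(79)), (np.float64(-13.9), np.int64(87)), (np.float64(-13.3), np.int64(96)), (np.float64(-12.8), np.int64(73)), (np.float64(-12.2), np.int64(77)), (np.float64(-11.7), np.int64(82)), (np.float64(-11.1), np.int64(88)), (np.float64(-10.6), np.int64(95))]
circ 143 [ 0.0021 -0.0012] z -0.0263 rmean 0.0241
circ 672 [ 0.0018 -0.0018] z -0.0224 rmean 0.023
circ 2089 [ 0.0019 -0.0017] z -0.0216 rmean 0.0229
p [ 0.5048 -0.0077  0.1476] yaw_y 90.0 q6 -99.8 turn rz frac -0.002 tilt frac [ 0.0009 -0.0056] shift frac after turn [-0.468 -0.339 -0.013]
```

Emit:
step_arm(
  moves="0 -0.165 0 0 0 0 0.7; 0 -0.165 0 0 0 0 0.7; -0.16 0 0 0 0 0 0.7; -0.16 0 0 0 0 0 0.7; -0.155 0 0 0 0 0 0.7; 0 0 0 0 0 0 0.7; 0 0 0 0 0 0 0.7",
)

```text
time: 18.8
eef_pos: [0.5996, -0.0736, 0.1476]
eef_rot: [[-1.0, 0.001, -0.003], [0.001, 1.0, 0.001], [0.003, 0.001, -1.0]]
wrist_force: [-0.5, 1.2, -1.7]
gripper_width: 0.548
grip_force: 42.0
```

```bash
python3 - <<'E'
from h import *
s,p,P=pts('wrist'); cv2.imwrite('pics/w10.png',p)
R=np.array(s['eef_rot']); Q=(P-np.array(s['eef_pos']))@R
circ(Q,(0,0),.02275,-.026,-.019,.004)
plan((.600,-.0735,.08),90)
E
```

```text
circ 2349 [ 0.002  -0.0017] z -0.0216 rmean 0.0229
p [ 0.5996 -0.0737  0.148 ] yaw_y 90.0 q6 -104.4 turn rz frac -0.001 tilt frac [ 0.0011 -0.005 ] shift frac after turn [-0.003  0.001  0.34 ]
```

Emit:
step_arm(
  moves="-0.002 0 0.15 0 0 0 0.7; 0 0 0.1 0 0 0 0.7; 0 0 0.08 0 0 0 0.7; 0 0 0.06 0 0 0 0.7; 0 0 0.06 0 0 0 0.7; 0 0 0 0 0 0 0.7; 0 0 0 0 0 0 0.7",
)

```text
time: 19.73
eef_pos: [0.6018, -0.074, 0.0597]
eef_rot: [[-1.0, 0.001, 0.001], [0.001, 1.0, -0.0], [-0.001, -0.0, -1.0]]
wrist_force: [-0.7, -0.0, -1.7]
gripper_width: 0.552
grip_force: 42.0
```

```bash
python3 - <<'E'
from h import *
s,p,P=pts('wrist'); cv2.imwrite('pics/w10.png',p)
R=np.array(s['eef_rot']); Q=(P-np.array(s['eef_pos']))@R
circ(Q,(0,0),.02275,-.026,-.019,.004)
c=s['eef_pos']
ringpose(P,(.598,-.0765),.025,.05,.018)
circ(P,(.5992,-.075),.0325,.0155,.022,.004)
print(s['wrist_force']); plan((.600,-.0735,.0375),90)
E
```

```text
circ 2363 [ 0.0021 -0.0017] z -0.0216 rmean 0.0229
412 mean [ 0.6009 -0.0765  0.0453] top [ 0.6003 -0.0765  0.0456] zmax 0.0483 pca -178.2 rect [602.3 -76.6] [16.9 11.8] 1.0 rtop [601.  -76.6] [14.4 11.8] 0.7
circ 973 [ 0.5995 -0.0749] z 0.0172 rmean 0.0323
[-0.68924414 -0.02381232 -1.7334571 ]
p [ 0.602  -0.0741  0.06  ] yaw_y 90.0 q6 -104.4 turn rz frac -0.002 tilt frac [-0.0007  0.0026] shift frac after turn [0.01  0.003 0.112]
```

View pics/w10.png

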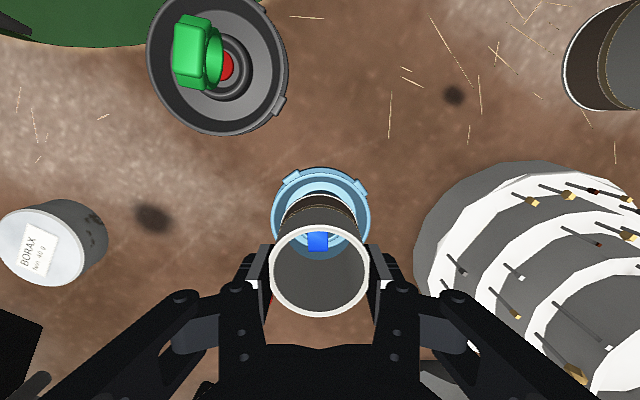

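The flask is round the wax (blue seen through it at (240,318)) and lines up with the lip. Lowering it home.

Emit:
step_arm(
  moves="0.003 0.004 0.03 0 0 0 0.7; 0 0 0.03 0 0 0 0.7; 0 0 0.025 0 0 0 0.7; 0 0 0.015 0 0 0 0.7; 0 0 0.008 0 0 0 0.7; 0 0 0 0 0 0 0.7; 0 0 0 0 0 0 0.7",
)

```text
time: 20.65
eef_pos: [0.6009, -0.0732, 0.0377]
eef_rot: [[-1.0, 0.001, 0.0], [0.001, 1.0, -0.0], [-0.0, -0.0, -1.0]]
wrist_force: [0.7, -0.5, -1.6]
gripper_width: 0.549
grip_force: 42.0
```

Emit:
step_arm(
  moves="0 0 0.006 0 0 0 0.7; 0 0 0 0 0 0 0.7; 0 0 0 0 0 0 0.35; 0 0 0 0 0 0 0.3; 0 0 0 0 0 0 0.3; 0 0 -0.1 0 0 0 0.3; 0 0 -0.2 0 0 0 0.3; 0 0 -0.2 0 0 0 0.3",
)

```text
time: 21.65
eef_pos: [0.6008, -0.0732, 0.1388]
eef_rot: [[-1.0, 0.001, 0.001], [0.001, 1.0, -0.0], [-0.001, -0.0, -1.0]]
wrist_force: [0.7, -0.7, 0.5]
gripper_width: 0.701
grip_force: 0.0
```

Emit:
step_arm(
  moves="0.15 0 -0.05 0 0 0 0.3; 0.1 0 0 0 0 0 0.3; 0.1 0.25 0 0 0 0 0; 0.1 0.25 0 0 0 0 0; 0.05 0.2 0 0 0 0 0; 0 0.2 0 0 0 0 0; 0 0 0 0 0 0 0; 0 0 0 0 0 0 0",
)

```text
time: 22.65
eef_pos: [0.5012, 0.1067, 0.1474]
eef_rot: [[-1.0, 0.0, 0.001], [0.0, 1.0, -0.0], [-0.001, -0.0, -1.0]]
wrist_force: [0.5, 0.2, 0.4]
gripper_width: 1.003
grip_force: 0.0
```

```bash
python3 - <<'E'
from h import *
s,p,P=pts('wrist'); cv2.imwrite('pics/w11.png',p)
circ(P,(.5992,-.075),.02275,.05,.066,.005)
circ(P,(.5992,-.075),.0325,.0155,.022,.003)
c=circ(P,(.4965,.107),.02875,.055,.066)
plan((c[0],c[1],.034),90)
s,p,P=pts('top')
circ(P,(.5992,-.075),.02275,.05,.066,.005)
E
```

```text
circ 734 [ 0.5986 -0.0741] z 0.0571 rmean 0.0227
circ 297 [ 0.599  -0.0744] z 0.0173 rmean 0.0324
circ 1068 [0.4966 0.1079] z 0.0608 rmean 0.0288
p [0.5012 0.1063 0.1471] yaw_y 89.9 q6 -86.8 turn rz frac -0.002 tilt frac [-0.0008  0.0019] shift frac after turn [0.024 0.008 0.566]
circ 112 [ 0.5961 -0.0739] z 0.0599 rmean 0.023
```

View pics/w11.png

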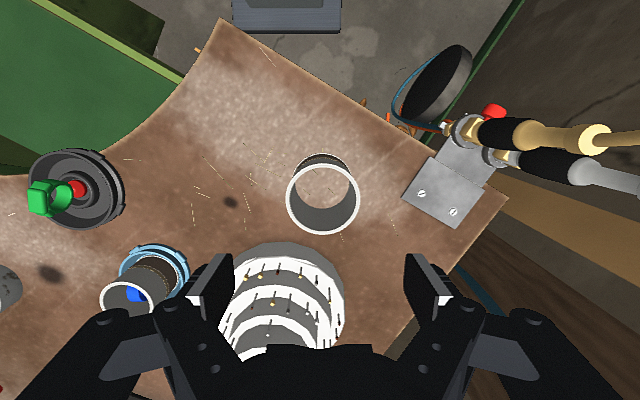

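The small flask sits home with the blue wax inside ((285,125)). Large flask rim is at (200,323); grasping it.

Emit:
step_arm(
  moves="0.023 0.013 0.15 0 0 0 0; 0 0 0.2 0 0 0 0; 0 0 0.2 0 0 0 0; 0 0 0 0 0 0 0.1; 0 0 0 0 0 0 0.3; 0 0 0 0 0 0 0.5; 0 0 0 0 0 0 0.5; 0 0 0 0 0 0 0.5",
  force=40,
)

```text
time: 23.75
eef_pos: [0.498, 0.1094, 0.0383]
eef_rot: [[-1.0, 0.001, 0.004], [0.001, 1.0, -0.0], [-0.004, -0.0, -1.0]]
wrist_force: [-0.4, -1.1, 6.7]
gripper_width: 0.688
grip_force: 44.2
```

Emit:
step_arm(
  moves="0 0 -0.1 0 0 0 0.5; 0 0 -0.2 0 0 0 0.5; 0 0 -0.2 0 0 0 0.5; 0 0 -0.15 0 0 0 0.5; 0 0 0 0 0 0 0.5; 0 0 0 0 0 0 0.5",
)

```text
time: 24.5
eef_pos: [0.4952, 0.1096, 0.1648]
eef_rot: [[-1.0, 0.001, -0.002], [0.001, 1.0, -0.0], [0.002, -0.0, -1.0]]
wrist_force: [-0.1, -0.2, -2.7]
gripper_width: 0.687
grip_force: 44.3
```

```bash
python3 - <<'E'
from h import *
s,p,P=pts('wrist')
R=np.array(s['eef_rot']); Q=(P-np.array(s['eef_pos']))@R
m=(np.hypot(Q[:,0],Q[:,1])<.031)&(abs(Q[:,1])<.02)&(Q[:,2]<-.01)&(Q[:,2]>-.045)
h,e=np.histogram(Q[m,2],20); z=e[h.argmax()]; print((e*1000).round(1)[:8],h[:8])
circ(Q,(0,0),.02875,z-.004,z+.003,.004)
plan((.504,-.1345,.16),90)
E
```

```text
[-24.6 -23.9 -23.1 -22.4 -21.7 -20.9 -20.2 -19.5] [ 35 238 487 392 162 113  87  88]
circ 3018 [ 0.0008 -0.0017] z -0.0225 rmean 0.0289
p [0.4948 0.1095 0.1643] yaw_y 90.0 q6 -86.4 turn rz frac -0.002 tilt frac [-0.0004 -0.007 ] shift frac after turn [-0.046 -1.22   0.021]
```

Emit:
step_arm(
  moves="-0.007 -0.203 0 0 0 0 0.5; -0.007 -0.203 0 0 0 0 0.5; -0.007 -0.203 0 0 0 0 0.5; -0.007 -0.203 0 0 0 0 0.5; -0.007 -0.203 0 0 0 0 0.5; -0.006 -0.203 0 0 0 0 0.5; 0 0 0 0 0 0 0.5; 0 0 0 0 0 0 0.5",
)

```text
time: 25.55
eef_pos: [0.5032, -0.1333, 0.1647]
eef_rot: [[-1.0, 0.001, -0.003], [0.001, 1.0, 0.002], [0.003, 0.002, -1.0]]
wrist_force: [0.1, -0.3, -2.9]
gripper_width: 0.687
grip_force: 44.6
```

Emit:
step_arm(
  moves="0 0 0.1 0 0 0 0.5; 0 0 0.1 0 0 0 0.5; 0 0 0.1 0 0 0 0.5; 0 0 0.1 0 0 0 0.5; 0 0 0.08 0 0 0 0.5; 0 0 0 0 0 0 0.5; 0 0 0 0 0 0 0.5",
)

```text
time: 26.42
eef_pos: [0.5047, -0.1339, 0.071]
eef_rot: [[-1.0, 0.0, 0.001], [0.0, 1.0, -0.0], [-0.001, -0.0, -1.0]]
wrist_force: [0.8, 0.4, -2.2]
gripper_width: 0.688
grip_force: 44.6
```

```bash
python3 - <<'E'
from h import *
s,p,P=pts('wrist'); cv2.imwrite('pics/w12.png',p)
R=np.array(s['eef_rot']); Q=(P-np.array(s['eef_pos']))@R
circ(Q,(0,0),.02875,-.027,-.02,.004)
circ(P,(.5022,-.1359),.0385,.0155,.022,.004)
print(s['wrist_force']); plan((.503,-.1342,.0443),90)
E
```

```text
circ 3043 [ 0.0008 -0.0017] z -0.0225 rmean 0.0289
circ 1175 [ 0.502  -0.1359] z 0.0172 rmean 0.038
[ 0.78414263  0.3856672  -2.22551014]
p [ 0.505  -0.1341  0.0713] yaw_y 90.0 q6 -113.5 turn rz frac -0.001 tilt frac [-0.0011  0.0028] shift frac after turn [ 0.01  -0.     0.135]
```

View pics/w12.png

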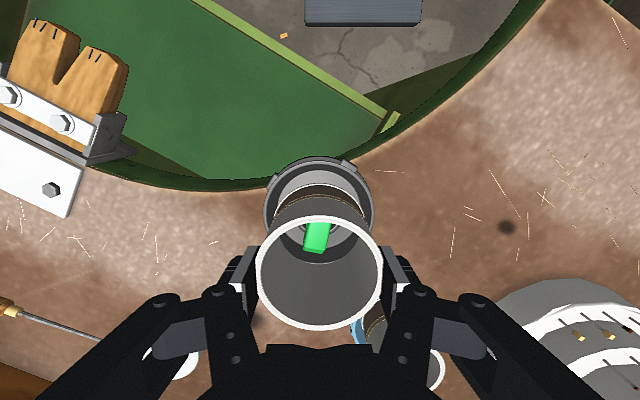

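The green wax is inside the flask ((235,317)) and the flask is lined up with the lip. Lowering it home.

Emit:
step_arm(
  moves="0.008 0 0.04 0 0 0 0.5; 0 0 0.04 0 0 0 0.5; 0 0 0.03 0 0 0 0.5; 0 0 0.015 0 0 0 0.5; 0 0 0.01 0 0 0 0.5; 0 0 0.003 0 0 0 0.5; 0 0 0 0 0 0 0.5; 0 0 0 0 0 0 0.5",
)

```text
time: 27.48
eef_pos: [0.5026, -0.134, 0.0444]
eef_rot: [[-1.0, 0.001, -0.001], [0.001, 1.0, 0.0], [0.001, 0.0, -1.0]]
wrist_force: [-7.6, 2.1, 12.2]
gripper_width: 0.69
grip_force: 46.0
```

Emit:
step_arm(
  moves="0 0 0 0 0 0 0.2; 0 0 0 0 0 0 0.15; 0 0 0 0 0 0 0.15; 0 0 -0.1 0 0 0 0.15; 0 0 -0.2 0 0 0 0.15; 0 0 -0.2 0 0 0 0.15; 0 0.15 0 0 0 0 0.15; 0 0 0 0 0 0 0.15",
)

```text
time: 28.48
eef_pos: [0.5028, -0.103, 0.1432]
eef_rot: [[-1.0, -0.001, 0.001], [-0.001, 1.0, 0.0], [-0.001, 0.0, -1.0]]
wrist_force: [-0.8, -0.2, -0.7]
gripper_width: 0.848
grip_force: 0.0
```

```bash
python3 - <<'E'
from h import *
s,p,P=pts('wrist'); cv2.imwrite('pics/w13.png',p)
print(s['eef_pos'],s['wrist_force'],s['time'])
def rim(P,c,r,h):
    m=(abs(np.hypot(P[:,0]-c[0],P[:,1]-c[1])-r)<.0015)&(abs(P[:,2]-h)<.006); Q=P[m]
    A=np.c_[Q[:,:2]-c,np.ones(len(Q))]; x=np.linalg.lstsq(A,Q[:,2],rcond=None)[0]; print('rim plane slopes',x[:2].round(3),'z',x[2].round(4))
for n in ['wrist','top','scene']:
    if n!='wrist': s,p,P=pts(n)
    print(n)
    for c,r,h,L in [((.502,-.136),.02875,.068,.0385),((.599,-.0745),.02275,.060,.0325)]:
        try: circ(P,c,L,.0155,.022,.003); rim(P,circ(P,c,r,h-.006,h+.006,.004),r,h)
        except Exception as e: print(e)
E
```

```text
[ 0.50284132 -0.10296073  0.1432149 ] [-0.82819594 -0.20146124 -0.74818768] 28.475
wrist
circ 541 [ 0.5025 -0.136 ] z 0.0173 rmean 0.0384
circ 1133 [ 0.5021 -0.1356] z 0.0668 rmean 0.0288
rim plane slopes [-0.017  0.007] z 0.0665
circ 379 [ 0.599  -0.0752] z 0.0173 rmean 0.0323
circ 727 [ 0.5987 -0.0753] z 0.0586 rmean 0.0229
rim plane slopes [-0.015 -0.001] z 0.058
top
circ 23 [ 0.4992 -0.1354] z 0.0188 rmean 0.0385
circ 14 [ 0.4988 -0.135 ] z 0.0687 rmean 0.0287
rim plane slopes [ 0.236 -0.25 ] z 0.0782
circ 0 [ 0.599  -0.0745] z nan rmean nan
circ 0 [ 0.599  -0.0745] z nan rmean nan
rim plane slopes [0. 0.] z 0.0
scene
circ 102 [ 0.4996 -0.1335] z 0.0177 rmean 0.0384
circ 232 [ 0.5002 -0.1334] z 0.066 rmean 0.0289
rim plane slopes [ 0.006 -0.004] z 0.0655
circ 92 [ 0.5969 -0.0728] z 0.0174 rmean 0.0325
circ 165 [ 0.597  -0.0729] z 0.0577 rmean 0.0229
rim plane slopes [0.007 0.008] z 0.0574
  return _methods._mean(a, axis=axis, dtype=dtype,
  ret = ret.dtype.type(ret / rcount)
h.py:36: RuntimeWarning: Mean of empty slice.
  print('circ',m.sum(),c.round(4),'z',np.median(Q[:,2]).round(4),'rmean',np.hypot(*(Q[:,:2]-c).T).mean().round(4)); return c
```

View pics/w13.png

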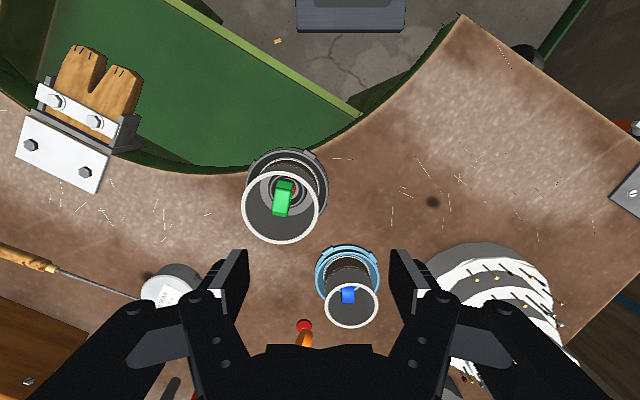

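Both flasks are 6 mm above their bench-reading heights, so they are home. They are level and within 1 mm of concentric, with the waxes standing inside them ((197,283) and (296,348)).

```bash
python3 -c "
from plant import manip; print(manip.close_job())"
```

```text
the job is handed in; nothing more can be done
None
```

Both casting sets are made up and the job is handed in: each wax stands in its base and each flask measured fully home, level and within about 1 mm of centre, at about 29 s of the 90 s (no verdict was returned).

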